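Extend the desk rack one hole and file the slim case

TASK

On the desk stands a small extending rack: press in the sprung button on the side of its tube and slide the tube out until the button clicks out into the very next hole, without forcing the tube against the button. Then stand the slim case upright in the gap this opens between the sliding bookend and the fixed plate next to it, its thickness along the tube, and set it down gently. Leave everything else on the desk where it is.

Things in the scene. Friction and masses are not known exactly. Their poses are not given: they have to be found in the camera images.
- rack: Grey desk rack, fixed to the desk. Origin on the desk; its y is the way the tube slides out, z up, x from the bays to the tube. Flat tray 8 mm thick, x -115 to 75, y -160 to 140 mm. The tube runs along y at x = 50, z = 45 mm. At x -105 to -5 mm stand three upright plates: the outer and middle ones fixed, the last (bookend) on the tube. From x -5 to 35 mm a finger has free room down to the tray.
- tube: Outer square aluminium tube, 30 x 30 mm (rack x 35 to 65, z 30 to 60 mm; y -100 to 61 mm when shut), sliding on a dark fixed inner tube, with its bookend. Axes as the rack's; its origin is at the rack's origin when shut. Its +x wall has two button holes 11.5 mm wide, the next one in a screwed-on, adjustable strip. Its hole edge and the button must not be pressed together harder than 18 N.
- slide (a joint): How far the outer tube is out along the rack's +y, m: 0 at the start (button in the first hole, play under 1 mm), at most 0.09. The next hole comes after 36 to 56 mm, different each time. Sliding friction about 2 N, but up to about 20 N over the first 8 mm while the button wedges under the wall and drags on the pad. Feel for the stop when it clicks.
- detent (a joint): How far the button is in, m: 0 out (tube locked), 0.006 flush, 0.008 under the wall. Spring 2.5 N plus 0.2 N per mm. Nose and hole edges are round: pressed flush, it wedges under the wall as the tube slides, and stays in until the next hole. A pinch across the tube, one flat pad over the button and the other on the opposite face, with 15 to 25 N, presses it and holds the tube.
- button_tip (a point): Tip of the steel button's round nose. Button 10 mm in diameter; when out it stands 6 mm proud of the tube's +x face and faces the rack's +x: at rack x = 71, y = 0, z = 45 mm. It sits on the inner tube and does not travel with the outer one.
- bookend (a point): Middle of the sliding bookend's inner face (it looks to the rack's -y), rack x = -55, z = 40 mm, y = 45 mm when shut; moves with the tube. Bookend 3 mm thick, x -105 to -5 mm, top at z = 72 mm.
- fixed_plate (a point): Middle of the face (looking to the rack's +y) of the fixed middle plate opposite the bookend, at rack x = -55, y = 37, z = 40 mm; 3 mm thick, top at z = 68 mm. The slim case belongs between this face and the bookend, about centred on this x.
- button: The button as a solid, axes as the rack's; its origin is at the rack's origin when it is out, not at the button: use point button_tip.
- slim_case: The slim upright grey case: 38 mm thick (its y), 90 mm long (its x), 110 mm tall, 0.2 to 0.35 kg; origin in the centre of its underside. Stands on the desk beside the thick case; which of the two stands where varies. Can be taken across its thickness near the top.
- thick_case: A similar grey case 62 mm thick, 95 mm tall: leave it standing.
- filed_case: Black case, 40 mm thick, 85 mm tall, already standing in the rack's long bay: leave it.
- bangle_a: Brass bangle, 68 mm across, 7 mm high, flat on the desk: leave it.
- bangle_b: Another brass bangle of the same size: leave it.
- coin_stack: Stack of brass coins, 24 mm across, 22 mm high: leave it.
- tape_roll: Roll of paper tape, 80 mm across, 24 mm high: leave it.
- stapler: Stapler, 130 mm long: leave it.
- mouse: Round black computer mouse, 60 mm across: leave it.
Mind the look-alikes: they are no part of the job. Leave any brown or purple look-alike of the slim_case alone.

How it is judged:
On the way:
1. the tube is slid out and the button has clicked out into the next hole (value of joint slide between 0.03 and 0.06 m and value of joint detent below 0.002 m), for 0.3 s.
At the end, for the whole second after the job is handed in: Tube out 30 to 60 mm, button out in the hole (pressed under 2 mm). Slim case released, at rest on the tray between fixed plate and bookend: centre at rack y 50 to 85, x -80 to -30 mm, underside within 4 mm of the tray top, tilt under 0.12 rad, its y along the rack's y within 0.2 rad (all of step 1 and y of slim_case in the frame of rack between 0.05 and 0.085 m and x of slim_case in the frame of rack between -0.08 and -0.03 m and z of slim_case in the frame of rack between 0.004 and 0.012 m and angle between slim_case's own z axis and vertical below 0.12 rad and angle between the y axis of slim_case and the y axis of rack, either way round below 0.2 rad and linear speed of slim_case below 0.02 m/s); the robot touches nothing.
It fails at once if the tube is forced against the button with more than 18 N (contact force between tube and button above 18 N).
It fails at once if the slim case is pressed onto the rack with more than 40 N (contact force between slim_case and rack above 40 N).
It fails at once if the slim case is dropped onto the tray (still faster than 0.4 m/s within 25 mm of it) (horizontal distance between slim_case and fixed_plate below 0.08 m and z of slim_case in the frame of rack below 0.033 m and linear speed of slim_case above 0.4 m/s).
It fails at once if one of the other things is moved more than 30 mm (distance of any of thick_case, filed_case, bangle_a, bangle_b, coin_stack, tape_roll, stapler, mouse from where it was at the start of the episode above 0.03 m).
It also fails if it takes over 61 s, if anything falls off the work surface, if the arm or the gripper's body presses on something with over 40 N, if the wrist force passes 120 N, or if a joint passes its speed limit or range.

ROBOT

A 6-joint arm with a two-finger parallel gripper is mounted at the origin on the work surface. World frame = base frame: x ahead of the robot, y to its left, z up, the work surface at z = 0. Lengths are in m, angles in rad, forces in N, time in s.
With the tool pointing down it reaches from about 0.225 to 0.875 m from the base axis. Payload 3.4 kg.
Tool frame: the origin (TCP) lies on the centre line of the jaws, within the pads' length; the fingertips stand 19 mm ahead of it and the grasp point (between the pads) is the TCP (nose_length is the distance from the TCP to the fingertips, in m); z points along the fingers, y is the direction in which the jaws open and shut (so a half turn about z gives the same grasp; the last joint's range is limited). The gripper opens to 85 mm and grips with 20 to 120 N. Pads are 22 mm wide; open, the fingers measure 114 mm over their backs; the gripper's body (76 mm by 85 mm) begins 54 mm behind the grasp point. The pads swing forward as they close: fully open they stand 13 mm farther back than shut.
Start: joints at [-1.36, 0.276, 1.505, -0, 1.361, -0.121], TCP at [0.187, -0.544, 0.25] pointing down, gripper open.
Joint ranges: [-2.89, 2.89], [-0.75, 2.08], [0.22, 2.7], [-1.18, 4.32], [0.11, 2.71], [-2.7, 2.7]. Speed limits (rad/s): [2.57, 2.57, 3.14, 3.14, 3.14, 3.14].

INTERFACE

Orientations are given as a unit quaternion [w, x, y, z].
In Python, from rig import * gives the robot as it stands.
- The arm moves only by the shell command python3 -m jog 'ROWS' [OPENING] [FORCE]. ROWS is JSON, one flat list of numbers, 6 for each row, row after row: the shift along the tool's x, y, z in mm, then the turn, a rotation vector about the tool's x, y, z in degrees. In form: [tx, ty, tz, wx, wy, wz, tx, ty, tz, wx, wy, wz, ...]. A call has 1 to 10 rows; each row is the pose to reach, as a shift and turn from the pose commanded when the call began, along the tool's axes at that moment; what a row does not reach only later rows make up. A row lasts 1/8 s, in which the tool goes at most 62.5 mm and 10.7 degrees, less where a joint would pass 70% of its speed; a pose out of reach is approached as far as the arm can. A call with a gripper value outside its range is refused whole. OPENING is the closure, from 0 (fully open) to 1 (shut), set as the call begins (- or left out, the last holds). The fingers move at their own pace and stop on an object; FORCE is the grip in N (left out, the last holds). Time passes only in rows, so rows that repeat a pose let the fingers close. It gives the time, the measured TCP pose, the force and the opening at its end, in the units of the state.
- get_state(): the state, without advancing time (a new reading comes with each control period).
- get_image(name): name is "side" or "top" or "wrist"; returns a dict with "frame" (384x512x3 uint8, red, green, blue), "camera_matrix" (3x3 intrinsics, pixels), "rvec" (rotation vector, rad) and "tvec" (3), from world to camera coordinates, as OpenCV has them. Camera axes: x right, y down, z forward; pixel columns grow to the right and rows downward; lengths in m; the calibration is good to about 2 mm. A picture is of the moment at which its call begins. There is no depth.
- sign_off(): hands the job in, once; it reports no verdict.
The state is a dict: "clock": time; "qpos": joint angles; "qd": joint speeds; "effort": joint torques, N m; "position": TCP position; "ee_rot": TCP orientation; "contact_force": force on the tool from outside, world axes, zero at the start; "moment": the same for the moment, N m; "width": finger opening in m.
Only numpy, scipy, OpenCV 4.12 (cv2) and the standard library are available. Lean on these libraries where they do the work, as an engineer would, in place of code of your own. Each camera call takes 0.05 s, during which the arm holds its last target.

## Working session

There is one attempt and no reset: what is moved stays moved. The work goes in short steps, Python scripts to look and compute and a shell command to move; the robot and the scene stay as the last step left them, time stands still between calls to the robot, and variables do not carry over. Pictures are saved under pics/ and viewed, and the job is handed in when it is done.

```bash
ls; mkdir -p pics
python3 - <<'E'
from rig import *
import cv2
s=get_state(); print(s)
for n in ("side","top","wrist"):
    d=get_image(n); cv2.imwrite(f"pics/{n}0.png",d["frame"][:,:,::-1]); print(n,d["camera_matrix"].tolist(),d["rvec"],d["tvec"])
E
```

```text
pics
{'clock': 0.0, 'qpos': array([-1.35999908e+00,  2.76562670e-01,  1.50614473e+00, -5.76181860e-06,
        1.36066953e+00, -1.21013719e-01]), 'qd': array([-0.0005708 ,  0.00034647,  0.0006484 ,  0.0016254 ,  0.00136458,
        0.00042344]), 'effort': array([-3.06278998e-03, -4.16778517e+01, -2.45804572e+01, -1.78195087e-04,
        1.12029217e-02, -3.33027728e-06]), 'position': array([ 0.1871912 , -0.54315518,  0.24945348]), 'ee_rot': array([-8.91112502e-04,  9.86268731e-01,  1.65145980e-01, -4.28503542e-05]), 'contact_force': array([-0.4379381 ,  0.21647209,  0.42579608]), 'moment': array([ 0.00792072, -0.0181464 ,  0.0030975 ]), 'width': 0.08568420085241497}
side [[493.206528993363, 0.0, 262.9504332130425], [0.0, 493.206528993363, 197.01830836054773], [0.0, 0.0, 1.0]] [ 2.10633129 -0.30851536  0.1370412 ] [-0.49924624  0.12827743  1.56999009]
top [[374.76194362533863, 0.0, 260.9718026498472], [0.0, 374.76194362533863, 185.0227080951151], [0.0, 0.0, 1.0]] [ 2.12842856 -2.13941331  0.18256663] [-0.04177241  0.54156516  1.2067257 ]
wrist [[307.0017535707357, 0.0, 247.58218538044204], [0.0, 307.0017535707357, 191.47356807967208], [0.0, 0.0, 1.0]] [-2.32793365  1.65958308  0.27997533] [-0.57420569 -0.04264928  0.38150288]
```

View pics/side0.png

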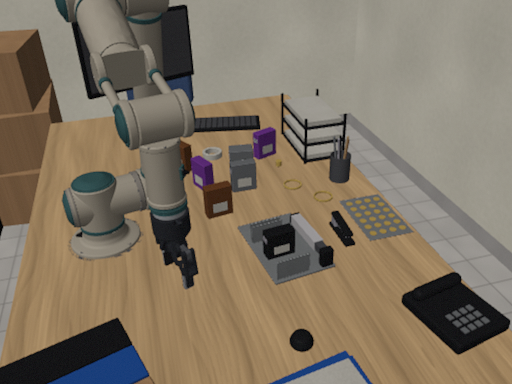

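View pics/top0.png

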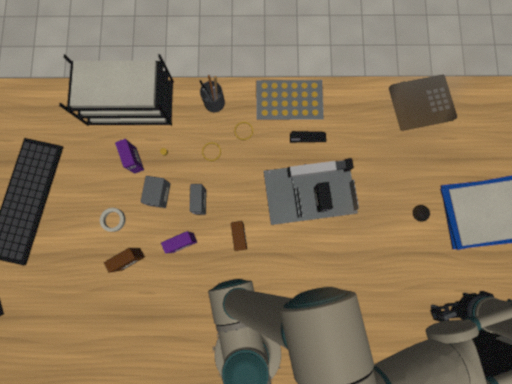

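View pics/wrist0.png

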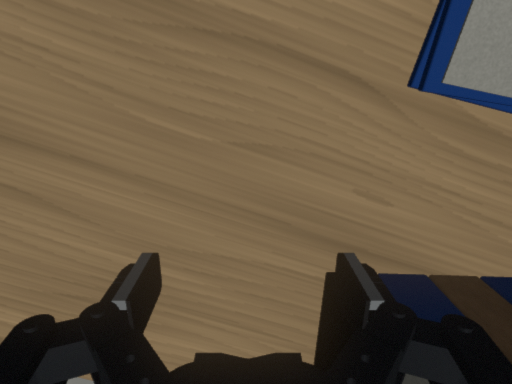

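Run:
```python
import cv2
t=cv2.imread("pics/top0.png"); s=cv2.imread("pics/side0.png")
cv2.imwrite("pics/top_rack.png",cv2.resize(t[145:235,250:370],None,fx=6,fy=6,interpolation=cv2.INTER_CUBIC))
cv2.imwrite("pics/side_rack.png",cv2.resize(s[205:285,230:340],None,fx=7,fy=7,interpolation=cv2.INTER_CUBIC))
cv2.imwrite("pics/top_case.png",cv2.resize(t[160:260,100:250],None,fx=5,fy=5,interpolation=cv2.INTER_CUBIC))
cv2.imwrite("pics/side_case.png",cv2.resize(s[120:220,170:300],None,fx=6,fy=6,interpolation=cv2.INTER_CUBIC))
```

```text
(no output)
```

View pics/top_rack.png

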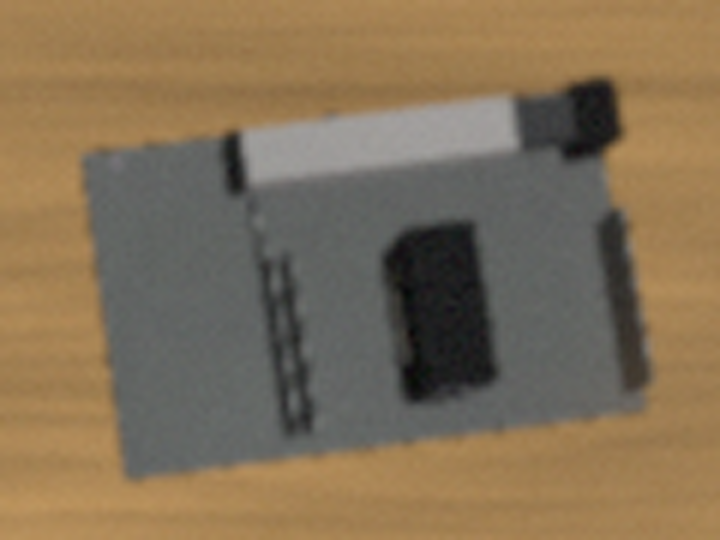

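View pics/side_rack.png

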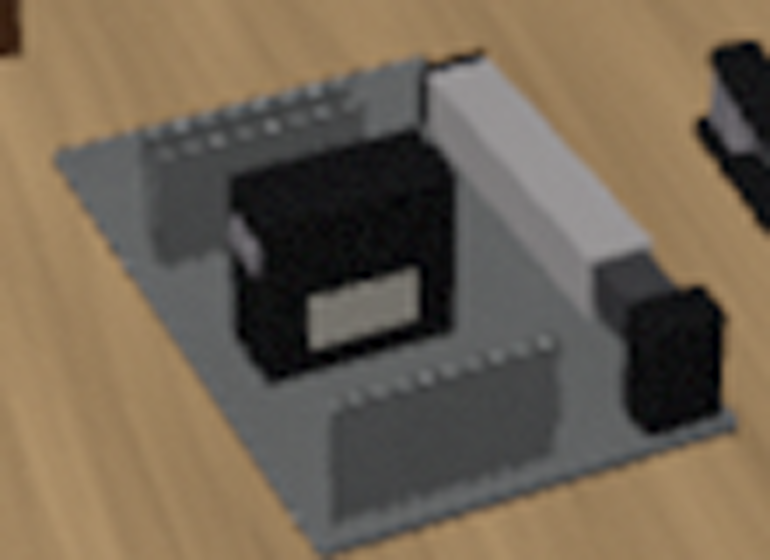

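View pics/top_case.png

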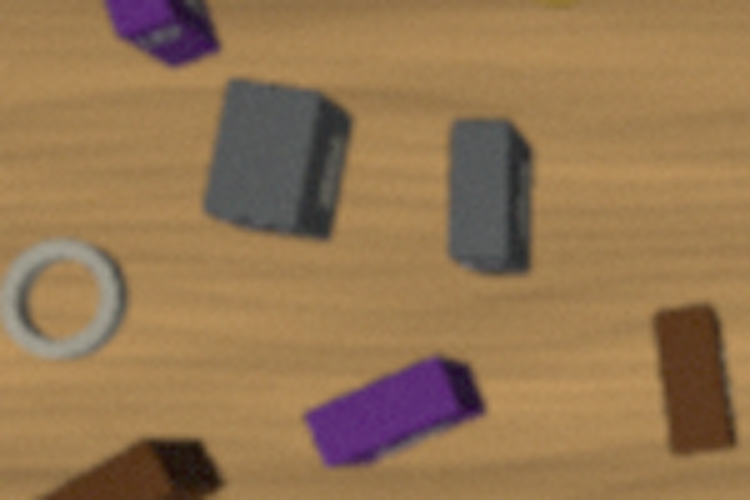

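View pics/side_case.png

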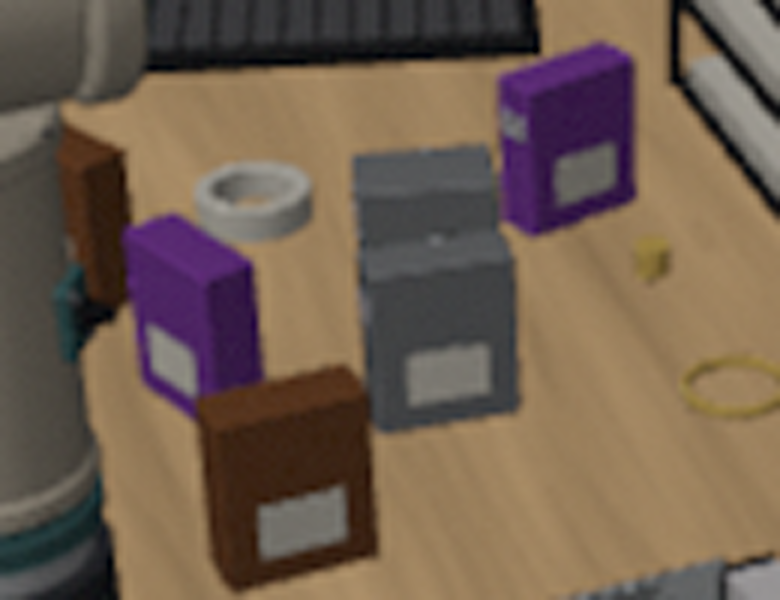

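```bash
cat > h.py <<'E'
import numpy as np, cv2
from scipy.optimize import least_squares
from scipy.spatial.transform import Rotation as R
def proj(cam,P):
    return cv2.projectPoints(np.asarray(P,float).reshape(-1,1,3),np.array(cam['rvec']),np.array(cam['tvec']),np.array(cam['camera_matrix']),None)[0].reshape(-1,2)
def xf(p,P):  # p=x,y,z,yaw
    P=np.asarray(P,float); c,s=np.cos(p[3]),np.sin(p[3])
    return np.c_[p[0]+c*P[:,0]-s*P[:,1], p[1]+s*P[:,0]+c*P[:,1], p[2]+P[:,2]]
def fit(obs,p0,fixz=None):
    # obs list of (cam, pts3d(m), px)
    def f(p):
        if fixz is not None: p=np.array([p[0],p[1],fixz,p[2]])
        return np.concatenate([(proj(c,xf(p,P))-np.asarray(q)).ravel() for c,P,q in obs])
    r=least_squares(f,p0,loss='soft_l1',x_scale=0.01); return r.x,r.fun.reshape(-1,2)
E
cat > m1.py <<'E'
from rig import *; from h import *
T=get_image("top"); S=get_image("side")
t6=lambda l:[(250+u/6,145+v/6) for u,v in l]; s7=lambda l:[(230+u/7,205+v/7) for u,v in l]
P1=np.array([[75,140,8],[-115,140,8],[-115,-160,8],[35,-100,60],[65,-100,60],[35,61,60],[65,61,60]])/1e3
q1=t6([(82,155),(125,478),(648,408),(522,150),(516,95),(248,188),(243,130)])
P2=np.array([[-115,140,8],[-115,-160,8],[75,-160,8],[35,-100,60],[65,-100,60]])/1e3
q2=s7([(62,158),(325,550),(735,425),(592,263),(650,238)])
for o in ([(T,P1,q1),(S,P2,q2)],[(T,P1,q1)],[(S,P2,q2)]):
    x,r=fit(o,[0.5,-0.1,0,0]); print(x.round(4)); print(r.round(1).tolist())
t5=lambda l:[(100+u/5,160+v/5) for u,v in l]; s6=lambda l:[(170+u/6,120+v/6) for u,v in l]
P3=np.array([[45,19,110],[45,-19,110],[-45,-19,110],[-45,19,110],[-45,-19,0],[45,-19,0]])/1e3
q3=t5([(453,119),(511,119),(505,264),(449,257),(531,272),(532,152)])
P4=np.array([[-45,-19,110],[45,-19,110],[-45,-19,0],[45,-19,0]])/1e3
q4=s6([(364,264),(514,238),(379,430),(519,411)])
for o in ([(T,P3,q3),(S,P4,q4)],[(T,P3,q3)]):
    x,r=fit(o,[0.45,0.1,0,0]); print('slim',x.round(4)); print(r.round(1).tolist())
E
python3 m1.py
```

```text
[ 0.5429 -0.2042 -0.0025  0.1233]
[[0.5, -0.6], [0.6, 0.0], [0.7, 0.4], [0.2, -0.3], [-0.2, 0.2], [-1.9, -0.6], [-2.3, 0.3], [-1.3, -0.9], [-0.8, 0.3], [1.0, -0.4], [-0.2, 0.3], [0.7, 1.2]]
[ 0.544  -0.2057 -0.0099  0.1217]
[[0.9, -0.5], [0.9, -0.2], [0.5, 0.4], [0.2, -0.1], [-0.2, 0.4], [-1.6, -0.5], [-2.0, 0.5]]
[ 0.5511 -0.1816 -0.0215  0.1274]
[[-0.2, -0.3], [0.0, -0.3], [0.4, -0.8], [-0.4, 0.4], [0.2, 1.4]]
slim [ 0.4902  0.1605  0.005  -0.0094]
[[-0.4, -0.2], [0.0, -0.2], [0.3, -0.7], [-0.7, 0.6], [0.2, 0.8], [0.7, -1.3], [-0.0, 0.5], [-0.1, 1.1], [-0.7, -0.3], [0.0, -1.0]]
slim [ 0.4954  0.1674 -0.0368 -0.0123]
[[-0.1, 0.4], [-0.1, 0.5], [0.2, -1.1], [-0.4, 0.2], [-0.1, 0.4], [0.5, -0.9]]
```

```bash
cat >> h.py <<'E'
def toolR(s): q=s['ee_rot']; return R.from_quat([q[1],q[2],q[3],q[0]])
def camintool(s,cam):
    Rc=R.from_rotvec(np.array(cam['rvec'])); C=Rc.inv().apply(-np.array(cam['tvec']))
    Rt=toolR(s); return Rt.inv().apply(C-s['position']), Rt.inv().apply(Rc.inv().as_matrix().T)  # rows: cam axes in tool
def down(yaw_y): # tool z down, tool y at world angle yaw_y
    y=np.array([np.cos(yaw_y),np.sin(yaw_y),0]); z=np.array([0,0,-1.]); x=np.cross(y,z)
    return R.from_matrix(np.c_[x,y,z])
def row(s,pos,Rt):
    R0=toolR(s); t=R0.inv().apply(np.asarray(pos)-s['position'])*1e3
    w=np.degrees((R0.inv()*Rt).as_rotvec()); return np.r_[t,w].round(2)
E
python3 - <<'E'
from rig import *; from h import *
s=get_state(); W=get_image("wrist"); print(camintool(s,W))
yaw=.122
rk=[.5435,-.2045,0,yaw]
Pb=xf(rk,[[.05,0,.045]])[0]; print(Pb)
print(row(s,Pb+[-0.0,0,.17],down(yaw)))
E
```

```text
(array([ 8.40611741e-02,  3.91269782e-05, -1.24111664e-01]), array([[ 8.65871820e-05,  9.99999995e-01, -3.89547788e-05],
       [-9.45316002e-01,  6.91469193e-05, -3.26155870e-01],
       [-3.26155866e-01,  6.50654934e-05,  9.45316004e-01]]))
[ 0.59312836 -0.19841512  0.045     ]
[ 4.9613e+02 -1.9397e+02  3.5110e+01 -3.0000e-02 -4.0000e-02 -7.7980e+01]
```

```bash
python3 -m jog '[496,-194,35,0,0,-78,496,-194,35,0,0,-78,496,-194,35,0,0,-78,496,-194,35,0,0,-78,496,-194,35,0,0,-78,496,-194,35,0,0,-78,496,-194,35,0,0,-78,496,-194,35,0,0,-78,496,-194,35,0,0,-78,496,-194,35,0,0,-78]' 0.3
python3 - <<'E'
from rig import *; from h import *
s=get_state(); print(s['position'],s['width'],s['clock'],s['qpos'])
W=get_image("wrist"); cv2.imwrite("pics/w1.png",W["frame"][:,:,::-1])
import pickle; pickle.dump((s,W),open('w1.pkl','wb'))
cv2.imwrite("pics/w1b.png",cv2.resize(W["frame"][:,:,::-1],(800,600),interpolation=cv2.INTER_CUBIC))
print(proj(W,xf([.5435,-.2045,0,.122],[[.071,0,.045],[.065,0.056,.06],[.035,.056,.06],[.035,-.1,.06],[-.115,.14,.008],[.075,.14,.008]])))
E
```

```text
clock: 1.55
position: [0.5947, -0.1966, 0.2146]
ee_rot: [-0.0, 0.661, 0.75, 0.0]
contact_force: [-1.0, -1.6, 0.2]
width: 0.0594
[ 0.59466063 -0.19662217  0.21456322] 0.05943901424861159 1.55 [-4.30637217e-01  3.73367407e-01  1.44831737e+00  5.09319491e-04
  1.32036532e+00 -5.56795573e-01]
[[267.02190213 176.78909878]
 [262.85881761 121.03366417]
 [229.14699509 120.89352359]
 [231.4300035  271.69026449]
 [ 74.53914904  25.05527499]
 [272.46812124  25.99320086]]
```

View pics/w1b.png

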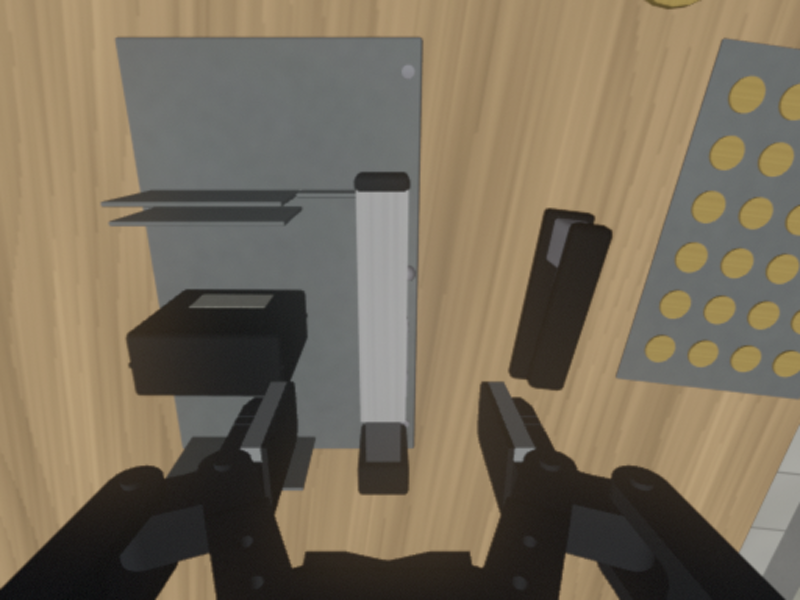

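```bash
python3 -m jog '[-10,60,0,0,0,0,-10,90,0,0,0,0,-10,90,0,0,0,0,-10,90,0,0,0,0]'
python3 - <<'E'
from rig import *; from h import *
s=get_state(); print(s['position'],s['width'],s['clock'])
W=get_image("wrist")
import pickle; pickle.dump((s,W),open('w2.pkl','wb'))
cv2.imwrite("pics/w2b.png",cv2.resize(W["frame"][:,:,::-1],(800,600),interpolation=cv2.INTER_CUBIC))
E
```

```text
clock: 2.1
position: [0.6821, -0.1986, 0.2152]
ee_rot: [-0.001, 0.663, 0.749, -0.001]
contact_force: [-0.1, 0.1, -0.7]
width: 0.06
[ 0.68207007 -0.19857375  0.21517723] 0.059954053287592284 2.1
```

View pics/w2b.png

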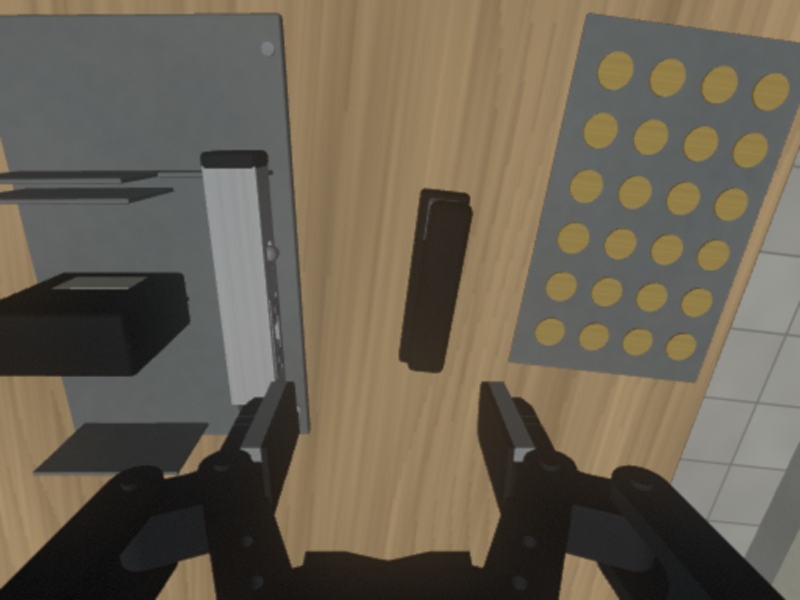

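Run:
```python
import cv2,pickle
W1=pickle.load(open('w1.pkl','rb'))[1]['frame'][:,:,::-1];W2=pickle.load(open('w2.pkl','rb'))[1]['frame'][:,:,::-1]
a=cv2.resize(W1[100:290,215:285],None,fx=5.5,fy=3,interpolation=cv2.INTER_CUBIC)
b=cv2.resize(W2[85:275,120:200],None,fx=5,fy=3,interpolation=cv2.INTER_CUBIC)
cv2.imwrite('pics/c12.png',cv2.hconcat([a,b])); print(a.shape)
```

```text
(570, 385, 3)
```

View pics/c12.png

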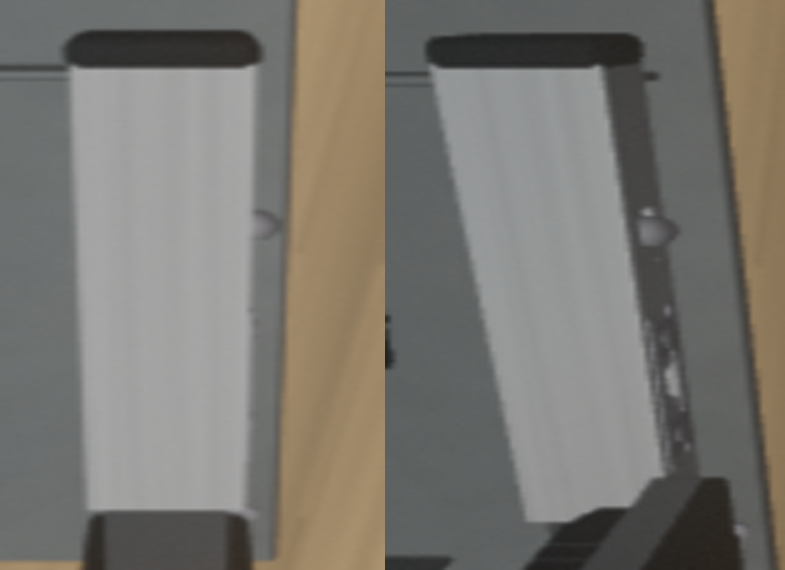

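```bash
cat > m2.py <<'E'
from h import *; import pickle
W1=pickle.load(open('w1.pkl','rb'))[1];W2=pickle.load(open('w2.pkl','rb'))[1]
b=lambda l:[(u*.64,v*.64) for u,v in l]
c1=lambda l:[(215+u/5.5,100+v/3) for u,v in l]; c2=lambda l:[(120+(u-385)/5,85+v/3) for u,v in l]
P1=np.array([[-115,140,8],[75,140,8],[35,-100,60],[65,-100,60],[71,0,45]])/1e3
q1=b([(117,38),(422,38)])+c1([(88,511),(246,511),(280,225)])
P2=np.array([[75,140,8],[35,-100,60],[71,0,45]])/1e3
q2=b([(281,14)])+c2([(527,521),(677,230)])
x,r=fit([(W1,P1,q1),(W2,P2,q2)],[.5435,-.2045,0,.122]); print(x.round(4)); print(r.round(1).tolist())
# triangulate button tip freely
def tri(obs):
    f=lambda X:np.concatenate([(proj(c,[X])[0]-q) for c,q in obs]); return least_squares(f,[.6,-.2,.04],x_scale=.01).x
B=tri([(W1,q1[4]),(W2,q2[2])]); print('button tri',B, 'model',xf(x,[[.071,0,.045]]))
# strip spot on +x wall
for u,v in [(672,380),(660,310),(690,470)]:
    q=c2([(u,v)])[0]
    f=lambda a:(proj(W2,xf(x,[[.066,a[0],a[1]]]))[0]-q)
    print(least_squares(f,[-.04,.045]).x)
# stapler at height .0-.05
for z in (0,.02,.05):
    for u,v in [(510,375),(545,210)]:
        f=lambda a:(proj(W1,xf(x,[[a[0],a[1],z]]))[0]-np.array([u,v])*.64); print('stapler',z,least_squares(f,[.1,0]).x)
E
python3 m2.py
```

```text
[ 0.5424 -0.2033 -0.0012  0.1262]
[[-1.4, -0.0], [0.7, -0.0], [-0.1, -0.5], [-0.4, -0.6], [0.1, -0.2], [-0.1, 0.4], [0.4, 0.4], [0.4, 0.6]]
button tri [ 0.61261836 -0.19386483  0.04483336] model [[ 0.61280126 -0.19433345  0.04375032]]
[-0.05186994  0.04715971]
[-0.02589156  0.0487085 ]
[-0.08905943  0.04276638]
stapler 0 [ 0.15030367 -0.0967141 ]
stapler 0 [0.16408837 0.03336823]
stapler 0.02 [ 0.14454751 -0.08607147]
stapler 0.02 [0.15752129 0.03635846]
stapler 0.05 [ 0.13591328 -0.07010752]
stapler 0.05 [0.14767068 0.04084379]
```

```bash
cat > go.py <<'E'
import sys
from rig import *; from h import *
rk=[.5424,-.2033,0,.1262]
x,y,z=[float(a)/1e3 for a in sys.argv[1:4]]; s=get_state()
off=np.radians(float(sys.argv[4])) if len(sys.argv)>4 else 0
print(row(s,xf(rk,[[x,y,z]])[0],down(rk[3]+off)), s['clock'])
p=s['position']-np.array(rk[:3]); c,n=np.cos(rk[3]),np.sin(rk[3]); print('rack',(np.array([c*p[0]+n*p[1],-n*p[0]+c*p[1],p[2]])*1e3).round(2),s['width'],s['contact_force'].round(1))
E
python3 go.py 50 -3 45
```

```text
[ 9.3200e+00 -8.8940e+01  1.7059e+02 -8.0000e-02  0.0000e+00 -2.9000e-01] 2.15
rack [139.11 -12.77 215.48] 0.05990299589756626 [ 0.7  0.1 -0.6]
```

```bash
python3 -m jog '[9.3,-62,30,0,0,-0.3,9.3,-89,85,0,0,-0.3,9.3,-89,130,0,0,-0.3,9.3,-89,156,0,0,-0.3,9.3,-89,170,0,0,-0.3,9.3,-89,170,0,0,-0.3,9.3,-89,170,0,0,-0.3]' ; python3 go.py 50 -3 45
python3 - <<'E'
from rig import *; import cv2
W=get_image("wrist"); cv2.imwrite("pics/w3.png",cv2.resize(W["frame"][:,:,::-1],(800,600)))
E
```

```text
clock: 3.02
position: [0.595, -0.1998, 0.0468]
ee_rot: [0.001, 0.661, 0.751, 0.0]
contact_force: [-0.6, -0.1, 0.1]
width: 0.0597
[ 0.17 -2.65  1.75  0.13  0.09  0.08] 3.025
rack [52.64 -3.16 46.76] 0.05970231130405076 [-0.6 -0.1  0.1]
```

View pics/w3.png

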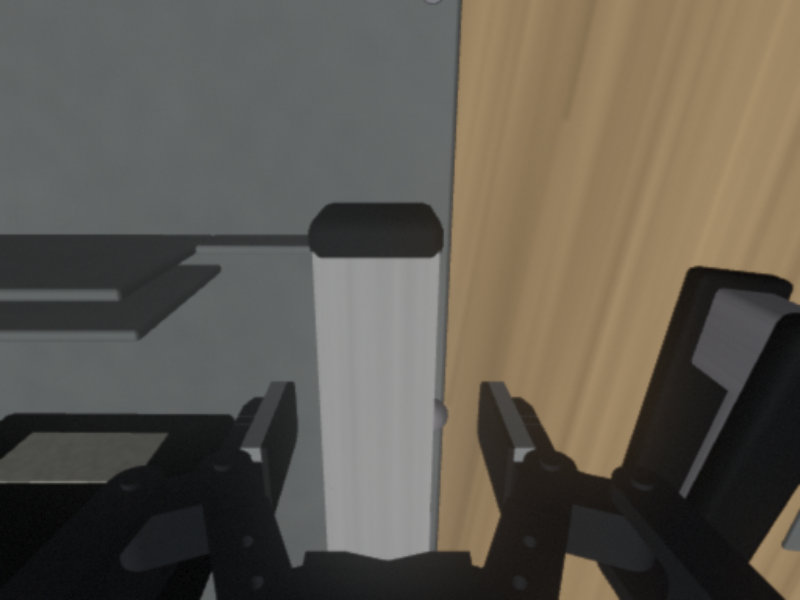

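```bash
python3 -m jog '[0,0,0,0,0,0,0,0,0,0,0,0]' ; python3 go.py 50 -3 45
```

```text
clock: 3.32
position: [0.5945, -0.1994, 0.046]
ee_rot: [0.001, 0.661, 0.751, 0.0]
contact_force: [0.3, 0.1, 0.1]
width: 0.0594
[-0.35 -2.18  0.95  0.05  0.04  0.09] 3.325
rack [52.18 -2.64 45.95] 0.05943440186115391 [0.3 0.1 0.1]
```

```bash
python3 -m jog '[-0.3,-2.2,1,0,0,0,-0.3,-2.2,1,0,0,0,-0.3,-2.2,1,0,0,0]' ; python3 go.py 50 -3 45; python3 -m jog '[0,0,0,0,0,0,0,0,0,0,0,0,0,0,0,0,0,0,0,0,0,0,0,0]' 1 20; python3 go.py 50 -3 45
```

```text
clock: 3.7
position: [0.592, -0.1999, 0.0442]
ee_rot: [-0.0, 0.661, 0.751, -0.0]
contact_force: [-0.2, 0.1, 0.5]
width: 0.0599
[-0.17  0.4  -0.77 -0.    0.    0.08] 3.7
rack [49.6  -2.83 44.23] 0.05986891856287505 [-0.2  0.1  0.5]
clock: 4.2
position: [0.5922, -0.2, 0.0448]
ee_rot: [0.0, 0.661, 0.751, 0.0]
contact_force: [-0.8, 0.2, 4.7]
width: 0.0294
[ 0.01  0.14 -0.18  0.04  0.04  0.09] 4.2
rack [49.86 -3.01 44.82] 0.029409855136117845 [-0.8  0.2  4.7]
```

```bash
python3 -m jog '[1,0,0,0,0,0,2,0,0,0,0,0,3,0,0,0,0,0,4,0,0,0,0,0]' 1 25; python3 go.py 50 -3 45
```

```text
clock: 4.7
position: [0.592, -0.1977, 0.0449]
ee_rot: [0.002, 0.66, 0.751, -0.001]
contact_force: [-0.8, -6.8, 5.8]
width: 0.0296
[-2.33  0.08 -0.12  0.06  0.19  0.1 ] 4.7
rack [49.92 -0.67 44.87] 0.029581724584009966 [-0.8 -6.8  5.8]
```

```bash
python3 -m jog '[1,0,0,0,0,0,2,0,0,0,0,0,3,0,0,0,0,0,4,0,0,0,0,0]'; python3 go.py 50 -3 45;  python3 -m jog '[1,0,0,0,0,0,2,0,0,0,0,0,3,0,0,0,0,0,4,0,0,0,0,0]'; python3 go.py 50 -3 45
```

```text
clock: 5.2
position: [0.5918, -0.1961, 0.0449]
ee_rot: [0.003, 0.66, 0.751, -0.002]
contact_force: [-0.3, -10.2, 3.9]
width: 0.0299
[-3.98  0.08 -0.11  0.07  0.41  0.14] 5.2
rack [49.91  0.97 44.86] 0.029909493737545343 [ -0.3 -10.2   3.9]
clock: 5.7
position: [0.591, -0.1897, 0.0448]
ee_rot: [0.002, 0.66, 0.751, -0.001]
contact_force: [-1.4, -4.5, 4.5]
width: 0.0298
[-10.36   0.09  -0.13   0.05   0.2    0.12] 5.7
rack [49.89  7.36 44.83] 0.029820014202476562 [-1.4 -4.5  4.5]
```

```bash
python3 -m jog '[2,0,0,0,0,0,4,0,0,0,0,0,6,0,0,0,0,0,8,0,0,0,0,0]'; python3 go.py 50 -3 45;  python3 - <<'E'
from rig import *; import cv2
W=get_image("wrist"); cv2.imwrite("pics/w4.png",cv2.resize(W["frame"][:,:,::-1],(800,600)))
E
```

```text
clock: 6.2
position: [0.59, -0.1818, 0.0448]
ee_rot: [0.002, 0.66, 0.751, -0.001]
contact_force: [-1.7, -5.0, 5.5]
width: 0.0297
[-18.33   0.06  -0.09   0.06   0.2    0.12] 6.2
rack [49.91 15.33 44.85] 0.029734799100564674 [-1.7 -5.   5.5]
```

View pics/w4.png

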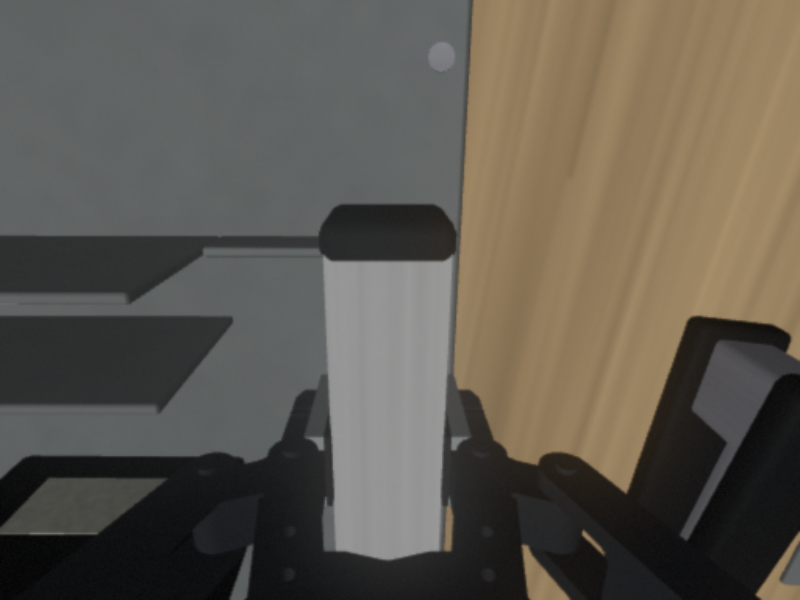

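```bash
python3 -m jog '[2,0,0,0,0,0,4,0,0,0,0,0,6,0,0,0,0,0,8,0,0,0,0,0,10,0,0,0,0,0,12,0,0,0,0,0,13,0,0,0,0,0,13.5,0,0,0,0,0]' 1 20; python3 go.py 50 -3 45; for i in 1 ; do python3 -m jog '[0.7,0,0,0,0,0,1.4,0,0,0,0,0,2.1,0,0,0,0,0]'; python3 go.py 50 -3 45; done
```

```text
clock: 7.25
position: [0.5882, -0.1682, 0.0448]
ee_rot: [0.002, 0.66, 0.751, -0.001]
contact_force: [-1.7, -4.0, 5.1]
width: 0.0296
[-32.05   0.06  -0.07   0.05   0.19   0.13] 7.25
rack [49.86 29.05 44.82] 0.029576051684626136 [-1.7 -4.   5.1]
clock: 7.62
position: [0.588, -0.1662, 0.0448]
ee_rot: [0.002, 0.66, 0.751, -0.001]
contact_force: [-0.6, -4.8, 5.2]
width: 0.0297
[-34.06   0.04  -0.05   0.05   0.19   0.12] 7.625
rack [49.88 31.06 44.83] 0.02973357261323588 [-0.6 -4.8  5.2]
```

```bash
python3 -m jog '[0.7,0,0,0,0,0,1.4,0,0,0,0,0,2.1,0,0,0,0,0]'; python3 go.py 50 -3 45
```

```text
clock: 8.0
position: [0.5877, -0.1641, 0.0448]
ee_rot: [0.002, 0.66, 0.751, -0.001]
contact_force: [-0.9, -4.8, 4.6]
width: 0.0295
[-36.15   0.04  -0.06   0.05   0.19   0.12] 8.0
rack [49.88 33.15 44.82] 0.029495610248352493 [-0.9 -4.8  4.6]
```

```bash
python3 -m jog '[0.7,0,0,0,0,0,1.4,0,0,0,0,0,2.1,0,0,0,0,0]'; python3 go.py 50 -3 45
```

```text
clock: 8.38
position: [0.5874, -0.162, 0.0448]
ee_rot: [0.002, 0.66, 0.751, -0.001]
contact_force: [-0.4, -4.6, 4.2]
width: 0.0296
[-38.28   0.05  -0.04   0.05   0.19   0.12] 8.375
rack [49.87 35.28 44.83] 0.029612837738920317 [-0.4 -4.6  4.2]
```

```bash
python3 -m jog '[0.7,0,0,0,0,0,1.4,0,0,0,0,0,2.1,0,0,0,0,0]'; python3 go.py 50 -3 45
```

```text
clock: 8.75
position: [0.5872, -0.16, 0.0449]
ee_rot: [0.002, 0.66, 0.751, -0.001]
contact_force: [-0.6, -4.6, 5.1]
width: 0.0298
[-4.036e+01  3.000e-02 -1.000e-02  6.000e-02  1.900e-01  1.200e-01] 8.75
rack [49.88 37.36 44.86] 0.02977769218784176 [-0.6 -4.6  5.1]
```

```bash
python3 -m jog '[0.7,0,0,0,0,0,1.4,0,0,0,0,0,2.1,0,0,0,0,0]'; python3 go.py 50 -3 45
```

```text
clock: 9.12
position: [0.5869, -0.1579, 0.0448]
ee_rot: [0.002, 0.66, 0.751, -0.001]
contact_force: [-0.9, -4.0, 4.9]
width: 0.0298
[-4.246e+01  6.000e-02 -4.000e-02  5.000e-02  1.900e-01  1.200e-01] 9.125
rack [49.85 39.46 44.83] 0.029810573260523804 [-0.9 -4.   4.9]
```

```bash
python3 -m jog '[0.7,0,0,0,0,0,1.4,0,0,0,0,0,2.1,0,0,0,0,0]'; python3 go.py 50 -3 45
```

```text
clock: 9.5
position: [0.5866, -0.1558, 0.0448]
ee_rot: [0.002, 0.66, 0.751, -0.001]
contact_force: [-0.6, -4.7, 5.0]
width: 0.0296
[-4.459e+01  3.000e-02 -1.000e-02  5.000e-02  1.900e-01  1.300e-01] 9.5
rack [49.87 41.59 44.84] 0.029553738944887366 [-0.6 -4.7  5. ]
```

```bash
python3 -m jog '[0.7,0,0,0,0,0,1.4,0,0,0,0,0]'; python3 go.py 50 -3 45
```

```text
clock: 9.75
position: [0.5865, -0.1544, 0.0448]
ee_rot: [0.002, 0.66, 0.751, -0.001]
contact_force: [-0.9, -5.1, 5.3]
width: 0.0298
[-4.597e+01  4.000e-02 -2.000e-02  5.000e-02  1.900e-01  1.300e-01] 9.75
rack [49.86 42.97 44.83] 0.02980659087031008 [-0.9 -5.1  5.3]
```

```bash
python3 -m jog '[0.7,0,0,0,0,0,1.4,0,0,0,0,0]'; python3 go.py 50 -3 45
```

```text
clock: 10.0
position: [0.5863, -0.153, 0.0448]
ee_rot: [0.002, 0.66, 0.751, -0.001]
contact_force: [-1.9, -4.0, 4.5]
width: 0.0298
[-4.733e+01  2.000e-02 -1.000e-02  5.000e-02  1.900e-01  1.300e-01] 10.0
rack [49.88 44.33 44.83] 0.029758366760319413 [-1.9 -4.   4.5]
```

```bash
python3 -m jog '[0.7,0,0,0,0,0,1.4,0,0,0,0,0]'; python3 go.py 50 -3 45
```

```text
clock: 10.25
position: [0.586, -0.1514, 0.0448]
ee_rot: [0.001, 0.66, 0.751, -0.001]
contact_force: [-1.0, -4.1, 6.1]
width: 0.0295
[-4.902e+01  6.000e-02 -4.000e-02  5.000e-02  1.600e-01  1.200e-01] 10.25
rack [49.84 46.02 44.82] 0.029452250522297958 [-1.  -4.1  6.1]
```

```bash
python3 -m jog '[0.7,0,0,0,0,0,1.4,0,0,0,0,0]'; python3 go.py 50 -3 45
```

```text
clock: 10.5
position: [0.5859, -0.1496, 0.0448]
ee_rot: [0.001, 0.66, 0.751, -0.0]
contact_force: [-0.3, -1.7, 6.1]
width: 0.0298
[-5.083e+01  3.000e-02 -5.000e-02  5.000e-02  1.200e-01  1.100e-01] 10.5
rack [49.87 47.83 44.84] 0.02981225849987082 [-0.3 -1.7  6.1]
```

```bash
python3 -m jog '[0.5,0,0,0,0,0,0.5,0,0,0,0,0]'; python3 go.py 50 -3 45
```

```text
clock: 10.75
position: [0.5855, -0.1471, 0.0448]
ee_rot: [-0.0, 0.661, 0.751, 0.001]
contact_force: [-0.3, 3.3, 7.7]
width: 0.0298
[-5.333e+01  9.000e-02 -2.500e-01  4.000e-02 -8.000e-02  6.000e-02] 10.75
rack [49.85 50.33 44.83] 0.029768833197400965 [-0.3  3.3  7.7]
```

```bash
python3 -m jog '[0,0,0,0,0,0,0,0,0,0,0,0]'; python3 go.py 50 -3 45;  python3 - <<'E'
from rig import *; import cv2
for n in ("wrist","top","side"):
    W=get_image(n); f=W["frame"][:,:,::-1]
    if n=="top": f=f[145:235,250:370]
    if n=="side": f=f[195:285,230:340]
    cv2.imwrite(f"pics/{n}5.png",cv2.resize(f,None,fx=1.5 if n=="wrist" else 6,fy=1.5 if n=="wrist" else 6,interpolation=cv2.INTER_CUBIC))
E
```

```text
clock: 11.0
position: [0.5854, -0.147, 0.0448]
ee_rot: [-0.0, 0.661, 0.751, 0.001]
contact_force: [-0.3, 3.1, 7.0]
width: 0.0298
[-5.342e+01  1.400e-01 -2.600e-01  3.000e-02 -7.000e-02  7.000e-02] 11.0
rack [49.79 50.42 44.81] 0.029843546108996897 [-0.3  3.1  7. ]
```

View pics/wrist5.png

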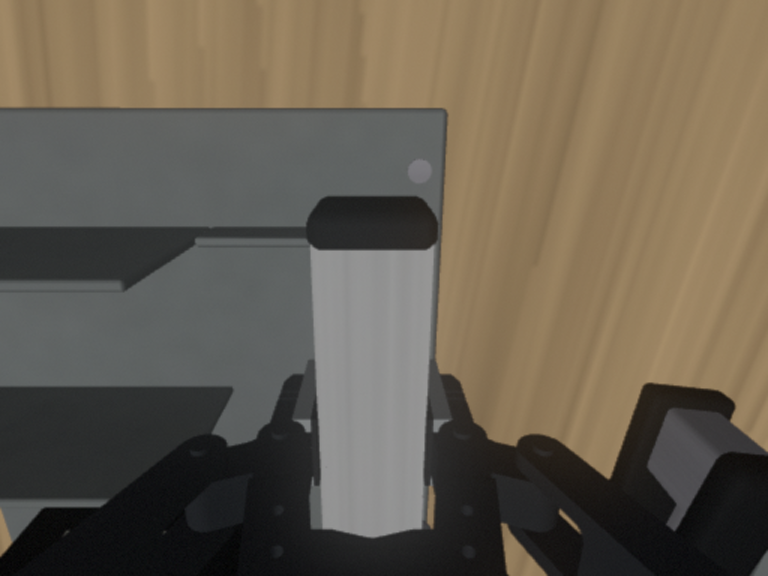

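View pics/top5.png

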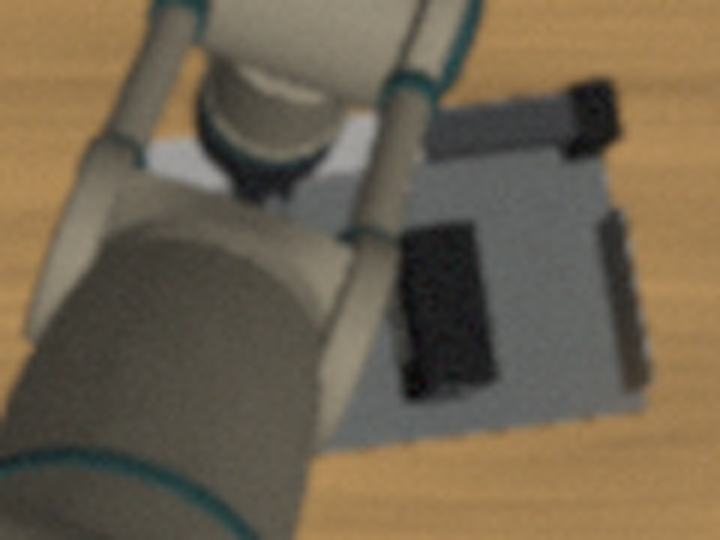

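```bash
python3 -m jog '[0.7,0,0,0,0,0,0.7,0,0,0,0,0]'; python3 go.py 50 -3 45; python3 -m jog '[0.7,0,0,0,0,0,0.7,0,0,0,0,0]'; python3 go.py 50 -3 45
```

```text
clock: 11.4
position: [0.5854, -0.1468, 0.0448]
ee_rot: [0.0, 0.661, 0.751, 0.0]
contact_force: [-0.6, 1.1, 7.0]
width: 0.0296
[-5.367e+01  1.100e-01 -2.100e-01  4.000e-02 -3.000e-02  8.000e-02] 11.4
rack [49.81 50.67 44.81] 0.029648191005230494 [-0.6  1.1  7. ]
clock: 11.65
position: [0.5854, -0.1465, 0.0448]
ee_rot: [0.0, 0.661, 0.751, 0.0]
contact_force: [-0.4, 0.7, 7.6]
width: 0.0298
[-5.389e+01  8.000e-02 -1.700e-01  4.000e-02  2.000e-02  9.000e-02] 11.65
rack [49.84 50.89 44.81] 0.02978506462189549 [-0.4  0.7  7.6]
```

```bash
python3 -m jog '[0.8,0,0,0,0,0,0.8,0,0,0,0,0]'; python3 go.py 50 -3 45; python3 -m jog '[0.8,0,0,0,0,0,0.8,0,0,0,0,0]'; python3 go.py 50 -3 45
```

```text
clock: 11.9
position: [0.5854, -0.1462, 0.0448]
ee_rot: [0.001, 0.661, 0.751, -0.0]
contact_force: [-0.7, -1.5, 5.7]
width: 0.0301
[-5.424e+01  6.000e-02 -1.100e-01  5.000e-02  6.000e-02  9.000e-02] 11.9
rack [49.86 51.24 44.84] 0.030085433184546356 [-0.7 -1.5  5.7]
clock: 12.15
position: [0.5853, -0.1456, 0.0448]
ee_rot: [0.001, 0.66, 0.751, -0.0]
contact_force: [-1.4, -2.3, 7.1]
width: 0.0296
[-5.483e+01  8.000e-02 -1.100e-01  5.000e-02  7.000e-02  9.000e-02] 12.15
rack [49.83 51.83 44.81] 0.029620687956834243 [-1.4 -2.3  7.1]
```

```bash
python3 -m jog '[0.8,0,0,0,0,0,0.8,0,0,0,0,0]'; python3 go.py 50 -3 45
```

```text
clock: 12.4
position: [0.5852, -0.1449, 0.0448]
ee_rot: [0.001, 0.66, 0.751, -0.0]
contact_force: [-1.7, -1.7, 6.2]
width: 0.0298
[-5.559e+01  7.000e-02 -1.000e-01  5.000e-02  8.000e-02  1.000e-01] 12.4
rack [49.84 52.59 44.82] 0.029809779405594018 [-1.7 -1.7  6.2]
```

```bash
python3 -m jog '[0.6,0,0,0,0,0,0.6,0,0,0,0,0]'; python3 go.py 50 -3 45
```

```text
clock: 12.65
position: [0.5852, -0.1444, 0.0448]
ee_rot: [0.001, 0.66, 0.751, -0.0]
contact_force: [-1.4, -3.2, 6.6]
width: 0.0296
[-5.609e+01  7.000e-02 -1.100e-01  5.000e-02  9.000e-02  9.000e-02] 12.65
rack [49.84 53.09 44.81] 0.02960923017626023 [-1.4 -3.2  6.6]
```

```bash
python3 -m jog '[0.6,0,0,0,0,0,0.6,0,0,0,0,0]'; python3 go.py 50 -3 45
```

```text
clock: 12.9
position: [0.5851, -0.1442, 0.0448]
ee_rot: [0.001, 0.66, 0.751, -0.0]
contact_force: [-1.7, -2.6, 6.2]
width: 0.0298
[-5.629e+01  7.000e-02 -5.000e-02  5.000e-02  1.200e-01  1.000e-01] 12.9
rack [49.83 53.29 44.83] 0.02983056288087461 [-1.7 -2.6  6.2]
```

```bash
python3 -m jog '[-0.5,0,0,0,0,0,-0.5,0,0,0,0,0,-0.5,0,0,0,0,0]' 0.3; python3 go.py 50 -3 45; python3 -m jog '[0,0,-20,0,0,0,0,0,-70,0,0,0,0,0,-120,0,0,0,0,30,-160,0,0,0,0,30,-160,0,0,0]';  python3 - <<'E'
from rig import *; import cv2,pickle
from h import *
s=get_state();W=get_image("wrist");pickle.dump((s,W),open('w6.pkl','wb'));f=W["frame"][:,:,::-1]
cv2.imwrite("pics/w6.png",cv2.resize(f,(800,600),interpolation=cv2.INTER_CUBIC))
p=proj(W,xf([.5424,-.2033,0,.1262],[[.071,0,.045],[.065,.056,.06]])); print(p*1.5625)
u,v=p[0].astype(int); cv2.imwrite("pics/w6c.png",cv2.resize(f[v-40:v+40,u-50:u+50],None,fx=7,fy=7,interpolation=cv2.INTER_CUBIC))
E
python3 go.py 50 -3 45
```

```text
clock: 13.28
position: [0.5844, -0.1432, 0.0438]
ee_rot: [-0.001, 0.661, 0.751, -0.0]
contact_force: [-0.2, 0.8, -0.6]
width: 0.0596
[-5.731e+01  7.000e-01 -1.290e+00 -6.000e-02 -4.000e-02  8.000e-02] 13.275
rack [49.22 54.3  43.75] 0.05958704671311153 [-0.2  0.8 -0.6]
clock: 13.9
position: [0.6182, -0.1402, 0.2081]
ee_rot: [0.004, 0.66, 0.751, 0.002]
contact_force: [-0.3, 0.3, 0.1]
width: 0.0597
[[366.18884386 352.72759065]
 [354.11451193 277.8664364 ]]
[-5.6600e+01 -3.1120e+01  1.6048e+02  1.5000e-01  7.0000e-02  1.2000e-01] 13.95
rack [ 80.58  53.87 205.49] 0.059472255887184425 [-0.3 -0.7 -0.6]
```

View pics/w6.png

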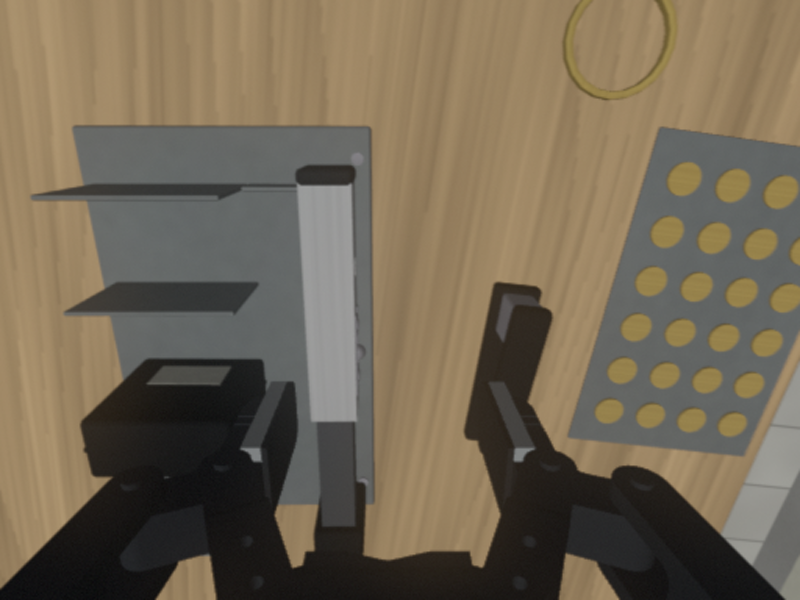

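View pics/w6c.png

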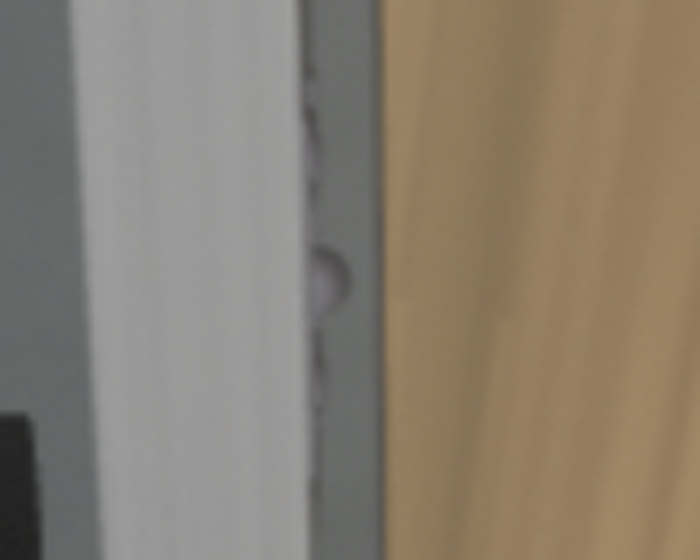

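```bash
cat > gow.py <<'E'
import sys
from rig import *; from h import *
x,y,z=[float(a)/1e3 for a in sys.argv[1:4]]; s=get_state()
print(row(s,[x,y,z],down(np.radians(float(sys.argv[4])))), s['clock'],s['position'],s['width'],s['contact_force'].round(1))
E
python3 gow.py 490 160 260 89.5
```

```text
[ 3.1325e+02 -8.6040e+01 -5.5140e+01  7.0000e-02  1.7000e-01 -8.2150e+01] 13.95 [ 0.61556194 -0.13971615  0.20548789] 0.059472255887184425 [-0.3 -0.7 -0.6]
```

```bash
python3 -m jog '[313,-86,-55,0,0,-82.2,313,-86,-55,0,0,-82.2,313,-86,-55,0,0,-82.2,313,-86,-55,0,0,-82.2,313,-86,-55,0,0,-82.2,313,-86,-55,0,0,-82.2,313,-86,-55,0,0,-82.2,313,-86,-55,0,0,-82.2,313,-86,-55,0,0,-82.2,313,-86,-55,0,0,-82.2]';  python3 - <<'E'
from rig import *; import cv2,pickle
from h import *
s=get_state();W=get_image("wrist");pickle.dump((s,W),open('w7.pkl','wb'));f=W["frame"][:,:,::-1]
cv2.imwrite("pics/w7.png",cv2.resize(f,(800,600),interpolation=cv2.INTER_CUBIC))
E
python3 gow.py 490 160 260 89.5
```

```text
clock: 15.2
position: [0.4886, 0.1594, 0.2582]
ee_rot: [-0.001, 0.005, 1.0, -0.0]
contact_force: [-0.5, 0.5, 0.4]
width: 0.0596
[-1.16  0.56 -1.57 -0.03 -0.1  -0.08] 15.25 [0.48883349 0.15945094 0.25843337] 0.05985622411576587 [0.4 0.3 0.2]
```

View pics/w7.png

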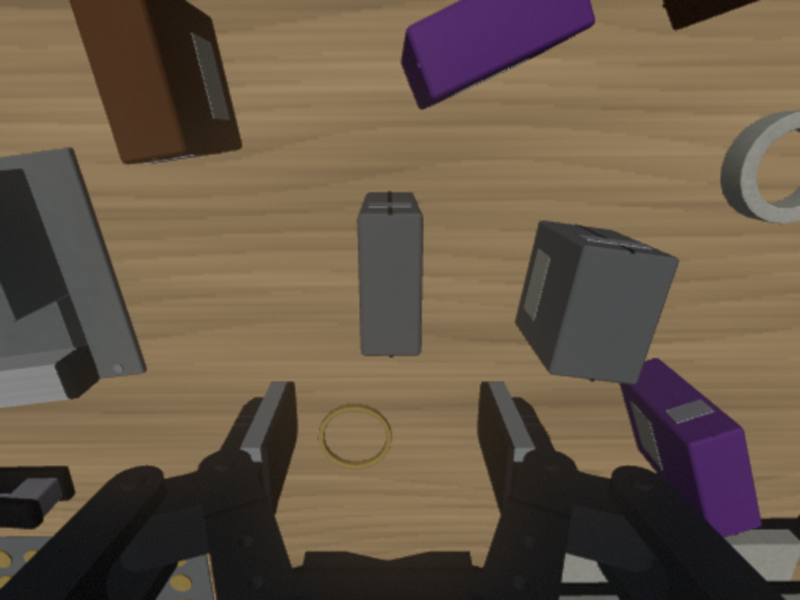

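```bash
cat > m3.py <<'E'
from h import *; import pickle
from rig import *
W=pickle.load(open('w7.pkl','rb'))[1]; S=get_image("side")
b=lambda l:[(u*.64,v*.64) for u,v in l]
P=np.array([[-45,-19,110],[-45,19,110],[45,-19,110],[45,19,110],[-45,-19,0],[-45,19,0]])/1e3
q=b([(358,215),(423,214),(361,355),(421,354),(368,193),(413,193)])
s6=lambda l:[(170+u/6,120+v/6) for u,v in l]
P4=np.array([[-45,-19,110],[45,-19,110],[-45,-19,0],[45,-19,0]])/1e3
q4=s6([(364,264),(514,238),(379,430),(519,411)])
for o in ([(W,P,q)],[(W,P,q),(S,P4,q4)]):
    x,r=fit(o,[.49,.16,0,0]); print(x.round(4),np.degrees(x[3])); print(r.round(1).tolist())
E
python3 m3.py
```

```text
[ 0.4937  0.1617 -0.0087 -0.0047] -0.2685293159866403
[[0.1, -0.1], [0.1, 0.3], [0.4, -0.2], [-0.3, 0.2], [-1.3, 0.0], [0.3, -0.2]]
[ 0.4921  0.1617 -0.0014 -0.0058] -0.33277162148037853
[[-0.3, -0.6], [0.9, -0.2], [0.0, 1.5], [0.2, 2.0], [-1.5, -0.6], [0.7, -0.8], [0.6, 1.8], [0.4, 2.4], [-0.2, 1.0], [0.5, 0.2]]
```

```bash
python3 gow.py 492.5 161.7 92 89.7
```

```text
[-3.6200e+00  2.3200e+00  1.6667e+02 -2.0000e-02 -7.0000e-02 -2.7000e-01] 15.3 [0.48906326 0.15947268 0.25867889] 0.06014068631065194 [-0.2 -0.1 -0.6]
```

```bash
python3 -m jog '[-3.6,2.3,50,0,0,0,-3.6,2.3,100,0,0,0,-3.6,2.3,140,0,0,0,-3.6,2.3,158,0,0,0,-3.6,2.3,167,0,0,0,-3.6,2.3,167,0,0,0,-3.6,2.3,167,0,0,0]'; python3 gow.py 492.5 161.7 92 89.7; python3 -m jog '[0,0,0,0,0,0,0,0,0,0,0,0,0,0,0,0,0,0,0,0,0,0,0,0]' 1 30;  python3 gow.py 492.5 161.7 92 89.7
```

```text
clock: 16.18
position: [0.4938, 0.1621, 0.0932]
ee_rot: [0.001, 0.004, 1.0, 0.0]
contact_force: [-0.0, -0.7, -0.0]
width: 0.0599
[ 1.34 -0.41  1.21  0.02  0.12 -0.2 ] 16.175 [0.49384099 0.1620965  0.09321475] 0.059890600744108534 [-0.  -0.7 -0. ]
clock: 16.68
position: [0.4936, 0.162, 0.0932]
ee_rot: [0.001, 0.004, 1.0, -0.0]
contact_force: [-0.3, -1.2, 6.4]
width: 0.0376
[ 1.1  -0.28  1.21 -0.    0.1  -0.18] 16.675 [0.49360494 0.16196839 0.09320809] 0.037628642917915255 [-0.3 -1.2  6.4]
```

```bash
python3 -m jog '[0,0,-15,0,0,0,0,0,-50,0,0,0,0,0,-100,0,0,0,0,0,-150,0,0,0,0,0,-150,0,0,0,0,0,-150,0,0,0]'; python3 go.py -54 69 240 90
```

```text
clock: 17.42
position: [0.492, 0.1619, 0.2416]
ee_rot: [-0.001, 0.004, 1.0, -0.0]
contact_force: [0.4, -0.0, -2.3]
width: 0.0376
[ 9.2800e+00 -3.0364e+02  1.7500e+00 -1.0000e-02 -1.0000e-01 -7.7200e+00] 17.425
rack [ -4.02 368.64 241.65] 0.03759564370374032 [ 0.4 -0.  -2.3]
```

```bash
python3 -m jog '[2,-30,0,0,0,-1,4,-75,0,0,0,-2.5,6,-125,0,0,0,-4,7,-175,0,0,0,-5.5,8,-225,0,0,0,-6.7,9,-270,0,0,0,-7.7,9.3,-303,0,0,0,-7.7,9.3,-303,0,0,0,-7.7,9.3,-303,0,0,0,-7.7]'; python3 go.py -54 69 240 90;python3 - <<'E'
from rig import *; import cv2,pickle
from h import *
s=get_state();W=get_image("wrist");pickle.dump((s,W),open('w8.pkl','wb'));f=W["frame"][:,:,::-1]
cv2.imwrite("pics/w8.png",cv2.resize(f,(800,600),interpolation=cv2.INTER_CUBIC))
E
```

```text
clock: 18.55
position: [0.4801, -0.1401, 0.2406]
ee_rot: [-0.002, -0.063, 0.998, 0.001]
contact_force: [-0.4, -0.0, -1.5]
width: 0.0374
[ 0.17 -1.52  0.64  0.16 -0.18 -0.05] 18.55
rack [-53.83  70.52 240.64] 0.0373837724904772 [-0.4 -0.  -1.5]
```

View pics/w8.png

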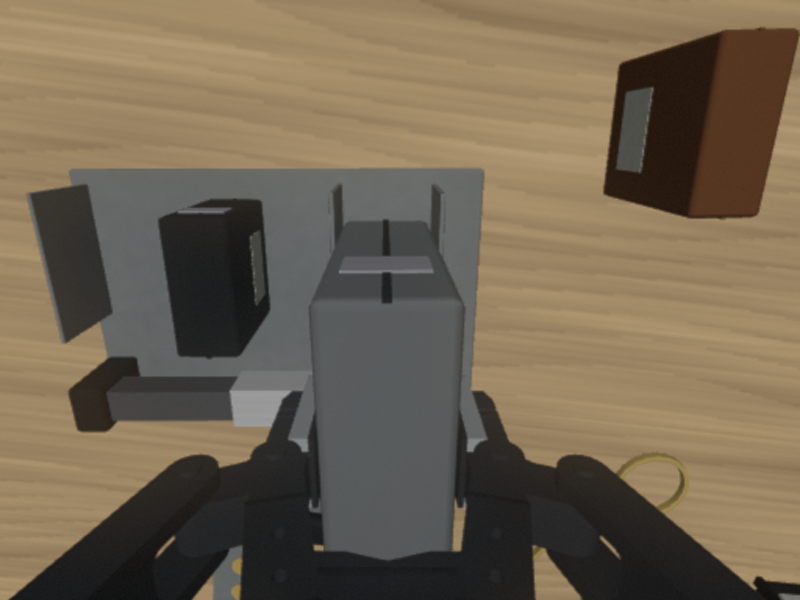

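```bash
python3 -m jog '[0,-1,25,0,0,0,0,-1,55,0,0,0,0,-1,80,0,0,0,0,-1,100,0,0,0,0,-1,115,0,0,0,0,-1,125,0,0,0,0,-1,131,0,0,0,0,-1,133,0,0,0,0,-1,133,0,0,0]'; python3 go.py -54 69 101 90
```

```text
clock: 19.73
position: [0.4815, -0.1421, 0.1096]
ee_rot: [0.0, -0.063, 0.998, -0.0]
contact_force: [0.7, 0.5, -2.5]
width: 0.0376
[ 1.32  0.58  8.59 -0.02  0.03 -0.02] 19.725
rack [-52.69  68.42 109.59] 0.03755141551017481 [ 0.7  0.5 -2.5]
```

```bash
python3 -m jog '[0,0,1.5,0,0,0,0,0,3,0,0,0,0,0,4.5,0,0,0,0,0,6,0,0,0,0,0,6,0,0,0]'; python3 go.py -54 69 101 90; python3 -m jog '[0,0,1,0,0,0,0,0,2,0,0,0,0,0,2,0,0,0]'; python3 go.py -54 69 101 90
```

```text
clock: 20.35
position: [0.4812, -0.1419, 0.1031]
ee_rot: [-0.0, -0.063, 0.998, 0.0]
contact_force: [-0.1, -0.3, -2.7]
width: 0.0374
[ 0.98  0.35  2.13  0.   -0.02 -0.02] 20.35
rack [-53.02  68.65 103.13] 0.03742481753570758 [-0.1 -0.3 -2.7]
clock: 20.72
position: [0.4813, -0.1419, 0.1014]
ee_rot: [0.0, -0.063, 0.998, -0.0]
contact_force: [-0.8, 0.0, -2.2]
width: 0.0378
[ 1.1   0.44  0.36 -0.01  0.01 -0.02] 20.725
rack [-52.9   68.56 101.36] 0.03782007989278663 [-0.8  0.  -2.2]
```

```bash
python3 -m jog '[0,0,1,0,0,0,0,0,1,0,0,0]'; python3 go.py -54 69 101 90
```

```text
clock: 20.98
position: [0.4813, -0.142, 0.1013]
ee_rot: [0.0, -0.063, 0.998, -0.0]
contact_force: [-2.1, 0.0, 4.9]
width: 0.0376
[ 1.07  0.47  0.26 -0.02  0.02 -0.01] 20.975
rack [-52.93  68.53 101.26] 0.03764256283840611 [-2.1  0.   4.9]
```

```bash
python3 -m jog '[0,0,0.7,0,0,0,0,0,0.7,0,0,0]'; python3 go.py -54 69 101 90
```

```text
clock: 21.22
position: [0.4812, -0.142, 0.1012]
ee_rot: [0.0, -0.063, 0.998, -0.0]
contact_force: [-3.4, 1.6, 9.7]
width: 0.0376
[ 1.05  0.51  0.23 -0.04  0.03 -0.01] 21.225
rack [-52.95  68.49 101.23] 0.03756137267860843 [-3.4  1.6  9.7]
```

```bash
python3 -m jog '[0,0,-1.2,0,0,0,0,0,-1.2,0,0,0]'; python3 -m jog '[0,0,0,0,0,0,0,0,0,0,0,0,0,0,0,0,0,0]' 0.3; python3 go.py -54 69 101 90; python3 -m jog '[0,0,-10,0,0,0,0,0,-30,0,0,0,0,0,-70,0,0,0,0,0,-120,0,0,0,40,0,-150,0,0,0,80,0,-150,0,0,0,80,0,-150,0,0,0]'
python3 - <<'E'
from rig import *; import cv2,pickle
from h import *
s=get_state();W=get_image("wrist");S=get_image("side");T=get_image("top");pickle.dump((s,W,S,T),open('w9.pkl','wb'));f=W["frame"][:,:,::-1]
cv2.imwrite("pics/w9.png",cv2.resize(f,(800,600),interpolation=cv2.INTER_CUBIC))
cv2.imwrite("pics/s9.png",cv2.resize(S["frame"][185:285,230:340,::-1],None,fx=6,fy=6,interpolation=cv2.INTER_CUBIC))
cv2.imwrite("pics/s9full.png",S["frame"][:,:,::-1])
E
```

```text
clock: 21.48
position: [0.4813, -0.142, 0.1012]
ee_rot: [0.0, -0.063, 0.998, -0.0]
contact_force: [-2.3, 0.0, 4.7]
width: 0.0375
clock: 21.85
position: [0.4814, -0.1419, 0.1006]
ee_rot: [-0.0, -0.063, 0.998, -0.0]
contact_force: [0.3, -0.4, -0.0]
width: 0.0599
[ 1.18  0.44 -0.38 -0.   -0.   -0.02] 21.85
rack [-52.82  68.56 100.62] 0.059917041876839175 [ 0.3 -0.4 -0. ]
clock: 22.72
position: [0.3997, -0.1517, 0.252]
ee_rot: [0.0, -0.062, 0.998, -0.0]
contact_force: [0.1, -0.3, 0.9]
width: 0.0601
```

View pics/w9.png

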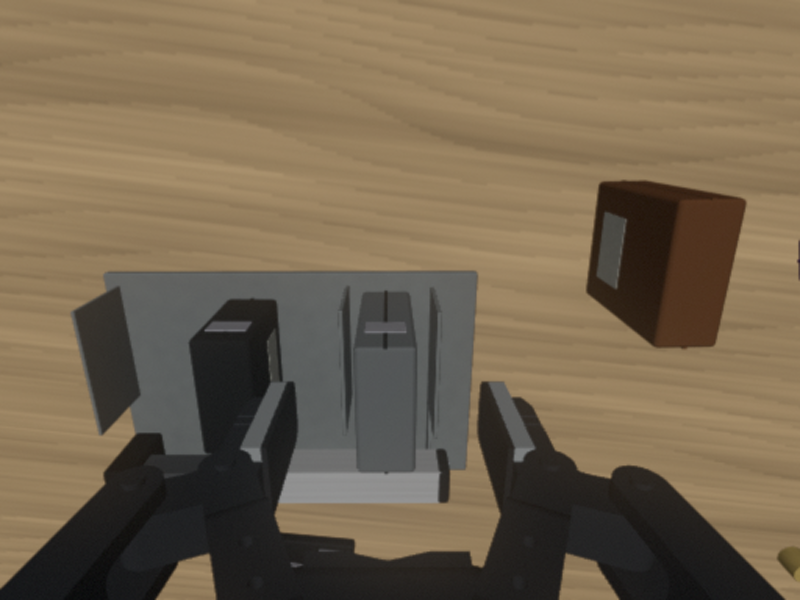

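View pics/s9full.png

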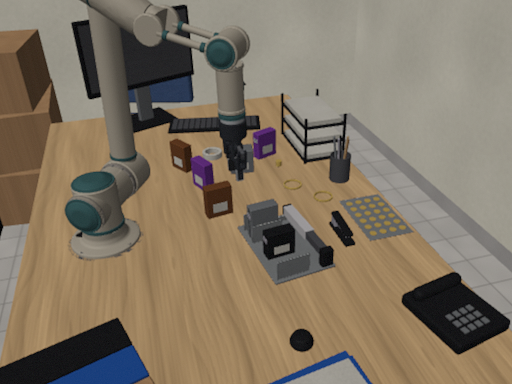

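View pics/s9.png

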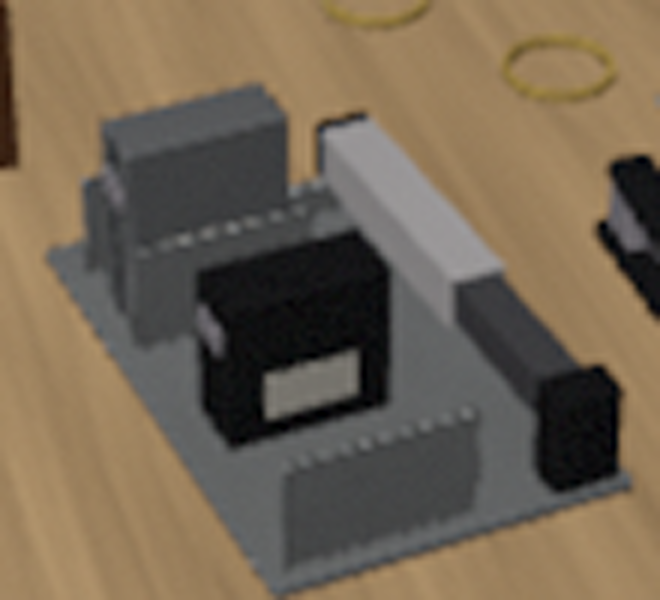

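```bash
python3 -m jog '[0,0,0,0,0,0,0,0,0,0,0,0]'; python3 -c "
from rig import *
print(sign_off())"
```

```text
clock: 23.12
position: [0.4025, -0.1519, 0.2505]
ee_rot: [-0.0, -0.063, 0.998, 0.0]
contact_force: [0.7, -0.9, -0.1]
width: 0.0598
the job is handed in; nothing more can be done
None
```

The tube is out, with the button clicked into the next hole. The slim case stands in the gap, and I handed the job in at about 23 s.

**Tube:** I pinched it over the button at 20–25 N and slid it out slowly. The pull peaked at about 10 N. The button popped at about 51–53 mm, and the tube came up against its stop at about 56 mm under 3 N. In a wrist picture taken after I let go, the button stood proud in the hole. I did not take another close look at it after placing the case.

**Slim case:** I took the slim grey case and left the thick grey, brown and purple ones alone. I lowered it until the tray pushed back with about 10 N, then let go. The last wrist and side pictures show it upright between the fixed plate and the bookend. By the gripper's position it is at about rack x −53 to −54 mm, y 68.5 mm. I did not work out its final pose from those pictures.

**Disagreements:**
- The slide reading could be 1 mm or so high, because the gripper settled slightly as it opened. That leaves it inside 30–60 mm.
- Single-view and two-view fits of the rack and case differed by several mm up to about 35 mm, so I used the combined or wrist-camera values.

In the last pictures the other things look unmoved, and the gripper was clear of everything.

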